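Switch off the battery charger's socket

TASK

The cells in the battery charger are full: switch off the socket it is plugged into by gently pressing the white-dotted end of the red rocker switch in front of it with a fingertip until it clicks fully over, then draw back. Leave the other three switches on, and do not touch the plugged-in units or disturb the things around.

Things in the scene. Friction and masses are not known exactly. Their poses are not given: they have to be found in the camera images.
- power_unit: black power unit, 100 x 270 mm, 42 mm high, aluminium ends, screwed to the table by end flanges (335 mm over all). Origin: centre of its underside; y along its length, x across it, away from the robot. Four 40 mm sockets in a row at x = +18 mm, a red rocker switch in front of each at x = -28 mm (robot's side), all at y = +97.5, +32.5, -32.5, -97.5 mm.
- switch0 (a joint): rocker switch in front of the leftmost (+y end of the unit) socket: 0 = on (as it starts: socket-side end down, white-dotted end raised), 0.4 rad = off (white-dotted end down). It snaps over past 0.2 rad and stays; about 2 N down on the dotted end starts it (3 to 4 N with the sideways rub).
- switch0_off (a point): white dot's end of the leftmost (+y end of the unit) red rocker (30 mm across the unit x 21 mm wide, shallow V-shaped face, bezel top at 43.5 mm): the point on its face 12.5 mm from the pivot line, on the robot's side. About 51 mm above the table when on (outer tip 1 mm higher), 46.5 mm when off, where this half of the face lies level, 3 mm proud of the bezel.
- switch1 (a joint): rocker switch in front of the second from the left socket: 0 = on (as it starts: socket-side end down, white-dotted end raised), 0.4 rad = off (white-dotted end down). It snaps over past 0.2 rad and stays; about 2 N down on the dotted end starts it (3 to 4 N with the sideways rub).
- switch1_off (a point): white dot's end of the second from the left red rocker (30 mm across the unit x 21 mm wide, shallow V-shaped face, bezel top at 43.5 mm): the point on its face 12.5 mm from the pivot line, on the robot's side. About 51 mm above the table when on (outer tip 1 mm higher), 46.5 mm when off, where this half of the face lies level, 3 mm proud of the bezel.
- switch2 (a joint): rocker switch in front of the third from the left socket: 0 = on (as it starts: socket-side end down, white-dotted end raised), 0.4 rad = off (white-dotted end down). It snaps over past 0.2 rad and stays; about 2 N down on the dotted end starts it (3 to 4 N with the sideways rub).
- switch2_off (a point): white dot's end of the third from the left red rocker (30 mm across the unit x 21 mm wide, shallow V-shaped face, bezel top at 43.5 mm): the point on its face 12.5 mm from the pivot line, on the robot's side. About 51 mm above the table when on (outer tip 1 mm higher), 46.5 mm when off, where this half of the face lies level, 3 mm proud of the bezel.
- switch3 (a joint): rocker switch in front of the rightmost (-y end) socket: 0 = on (as it starts: socket-side end down, white-dotted end raised), 0.4 rad = off (white-dotted end down). It snaps over past 0.2 rad and stays; about 2 N down on the dotted end starts it (3 to 4 N with the sideways rub).
- switch3_off (a point): white dot's end of the rightmost (-y end) red rocker (30 mm across the unit x 21 mm wide, shallow V-shaped face, bezel top at 43.5 mm): the point on its face 12.5 mm from the pivot line, on the robot's side. About 51 mm above the table when on (outer tip 1 mm higher), 46.5 mm when off, where this half of the face lies level, 3 mm proud of the bezel.
- battery_charger: grey plug-in battery charger with two blue, copper-ended cells lying in it; 80 x 46 mm, 35 mm high. Origin at the centre of the socket that it is plugged into, on the unit's top face; it reaches from 16 mm on the robot's side of that point to 64 mm beyond. Which socket it is in varies. Firmly plugged in.
- usb_charger: white plug-in charger block, 40 x 46 mm, 39 mm high, two black slots on top; origin at the centre of its socket on the unit's top face. Leave alone.
- plug_timer: white plug-in timer with a yellow dial, 56 x 52 mm, 37 mm high; origin at the centre of its socket on the unit's top face. Leave alone.
- socket_cover: white round safety cover in the spare socket, 45 mm across, 8 mm high; origin at the centre of its socket on the unit's top face. Leave alone.
- paper_tree: green folded-paper tree, 120 mm across, 180 mm high, standing loose to the left of the unit; origin under its centre. Leave alone.
- pencil_pot: black pot of pencils, 80 mm across, 95 mm high, pencils up to 185 mm, loose to the right of the unit; origin under its centre. Leave alone.
- burner_station: orange and black wood-burning power supply, 142 (x) x 96 mm, 91 mm high, loose, left of the unit on the robot's side; origin under its centre. Leave alone.
- notebook: ring-bound notebook with a plywood cover, 108 x 154 mm, 16 mm thick, lying loose beyond the unit; origin under its centre. Leave alone.

How it is judged:
On the way:
1. a finger touches the switch in front of the battery charger (((y of battery_charger in the frame of power_unit between 0.0775 and 0.1175 m and contact force between the fingers and switch0 above 0.3 N) or (y of battery_charger in the frame of power_unit between 0.0125 and 0.0525 m and contact force between the fingers and switch1 above 0.3 N) or (y of battery_charger in the frame of power_unit between -0.0525 and -0.0125 m and contact force between the fingers and switch2 above 0.3 N) or (y of battery_charger in the frame of power_unit between -0.1175 and -0.0775 m and contact force between the fingers and switch3 above 0.3 N))), for 0.02 s.
At the end, for the whole second after the job is handed in: the switch in front of the battery charger is off (beyond 0.35 of 0.4 rad), the other three are still on (below 0.05 rad), and tree, pot, station and notebook stand within 15 mm of where they were and upright (tilted under 0.1 rad) (((y of battery_charger in the frame of power_unit between 0.0775 and 0.1175 m and value of joint switch0 above 0.35 rad and value of joint each of switch1, switch2, switch3 below 0.05 rad) or (y of battery_charger in the frame of power_unit between 0.0125 and 0.0525 m and value of joint switch1 above 0.35 rad and value of joint each of switch0, switch2, switch3 below 0.05 rad) or (y of battery_charger in the frame of power_unit between -0.0525 and -0.0125 m and value of joint switch2 above 0.35 rad and value of joint each of switch0, switch1, switch3 below 0.05 rad) or (y of battery_charger in the frame of power_unit between -0.1175 and -0.0775 m and value of joint switch3 above 0.35 rad and value of joint each of switch0, switch1, switch2 below 0.05 rad)) and distance of each of paper_tree, pencil_pot, burner_station, notebook from where it was at the start of the episode below 0.015 m and angle between each of paper_tree, pencil_pot, burner_station, notebook's own z axis and vertical below 0.1 rad); the robot touches nothing.
It fails at once if another switch is moved (beyond 0.1 rad) ((not (y of battery_charger in the frame of power_unit between 0.0775 and 0.1175 m) and value of joint switch0 above 0.1 rad) or (not (y of battery_charger in the frame of power_unit between 0.0125 and 0.0525 m) and value of joint switch1 above 0.1 rad) or (not (y of battery_charger in the frame of power_unit between -0.0525 and -0.0125 m) and value of joint switch2 above 0.1 rad) or (not (y of battery_charger in the frame of power_unit between -0.1175 and -0.0775 m) and value of joint switch3 above 0.1 rad)).
It fails at once if the power unit or a switch is pressed harder than 30 N (contact force between any of the fingers, the arm and power_unit above 30 N).
It fails at once if a plugged-in unit is touched (over 1 N) (contact force between any of the fingers, the arm and battery_charger above 1 N or contact force between any of the fingers, the arm and usb_charger above 1 N or contact force between any of the fingers, the arm and plug_timer above 1 N or contact force between any of the fingers, the arm and socket_cover above 1 N).
It fails at once if tree, pot, station or notebook is shoved, carried (over 20 mm) or tipped (distance of any of paper_tree, pencil_pot, burner_station, notebook from where it was at the start of the episode above 0.02 m or angle between any of paper_tree, pencil_pot, burner_station, notebook's own z axis and vertical above 0.25 rad).
It also fails if it takes over 32 s, if anything falls off the work surface, if the arm or the gripper's body presses on something with over 40 N, if the wrist force passes 120 N, or if a joint passes its speed limit or range.

ROBOT

A 6-joint arm with a two-finger parallel gripper is mounted at the origin on the work surface. World frame = base frame: x ahead of the robot, y to its left, z up, the work surface at z = 0. Lengths are in m, angles in rad, forces in N, time in s.
With the tool pointing down it reaches from about 0.375 to 0.975 m from the base axis. Payload 3.8 kg.
Tool frame: the origin (TCP) lies midway between the tips of the shut fingers; the grasp point (between the pads) lies 19 mm behind it (ctrl.pinch_z is the distance from the TCP to the grasp point, in m); z points along the fingers, y is the direction in which the jaws open and shut (so a half turn about z gives the same grasp; the last joint's range is limited). The gripper opens to 85 mm and grips with 20 to 120 N. Pads are 22 mm wide; open, the fingers measure 114 mm over their backs; the gripper's body (76 mm by 85 mm) begins 54 mm behind the grasp point. The pads swing forward as they close: fully open they stand 13 mm farther back than shut.
Start: joints at [-1.278, 0.264, 1.604, -0, 1.274, -0.037], TCP at [0.219, -0.639, 0.231] pointing down, gripper open.
Joint ranges: [-2.63, 2.63], [-0.94, 2.18], [0.31, 2.57], [-1.31, 4.45], [0, 2.66], [-2.55, 2.55]. Speed limits (rad/s): [2.57, 2.57, 3.14, 3.14, 3.14, 3.14].

INTERFACE

Orientations are given as a unit quaternion [w, x, y, z].
In Python, from cell import ctrl gives the robot as it stands.
- The arm moves only by the tool apply_moves, never from a script. Its argument "increments" is a list of rows, each a list of 3 entries, a list of its own where there are three numbers: the turn, a rotation vector about the tool's x, y, z in degrees, then the shift along the tool's x, y, z in m, then the opening, from -1 (shut) to 1 (fully open). A call has 1 to 10 rows; each row shifts and turns the commanded pose from where the row before left it, along the tool's axes as they then stand; what a row does not reach is not made up. A row lasts 1/8 s, in which the tool goes at most 62.5 mm and 10.7 degrees, less where a joint would pass 70% of its speed; a pose out of reach is approached as far as the arm can. A call is refused whole if a number of a shift passes 0.0625 or a number of a turn 10.7, either way. A call with a gripper value outside its range is refused whole. The fingers move at their own pace and stop on an object; "newtons" is the grip in N (left out, the last holds). Time passes only in rows, so rows that do not move let the fingers close. It gives the time, the measured TCP pose, the force and the opening at its end, in the units of the state.
- ctrl.get_state(): the state, without advancing time (a new reading comes with each control period).
- ctrl.capture(name): name is "side" or "top" or "wrist"; returns a dict with "img" (384x512x3 uint8, blue, green, red), "depth" (384x512 float32, m along the optical axis (not along the pixel's ray), 0 where there is no reading), "K" (3x3 intrinsics, pixels), "distortion" ([k1, k2, p1, p2, k3] as OpenCV has them; the pictures are not rectified), "R" (3x3) and "t" (3): a world point X has camera coordinates R X + t; the wrist camera has in their place "tool_from_camera" (4x4, takes a point from camera to tool coordinates, whose origin is the TCP and whose axes are the flange's). Camera axes: x right, y down, z forward; pixel columns grow to the right and rows downward; lengths in m; the calibration is good to about 2 mm. A picture is of the moment at which its call begins: read the wrist's pose just before it.
- ctrl.finish_job(): hands the job in, once; it reports no verdict.
The state is a dict: "clock": time; "joint_positions": joint angles; "qd": joint speeds; "effort": joint torques, N m; "eef_pos": TCP position; "tool_rot": TCP orientation; "wrist_force": force on the tool from outside, world axes, zero at the start; "ft_torque": the same for the moment, N m; "opening": finger opening in m.
Only numpy, scipy, OpenCV 4.12 (cv2) and the standard library are available. Lean on these libraries where they do the work, as an engineer would, in place of code of your own. Each camera call takes 0.05 s, during which the arm holds its last target. There are 200 camera calls.

## Working session

There is one attempt and no reset: what is moved stays moved. The work goes in short steps, Python scripts to look and compute and a tool call to move; the robot and the scene stay as the last step left them, time stands still between calls to the robot, and variables do not carry over. Pictures are saved under pics/ and viewed, about 8 in all and at most 12, crops included, and the job is handed in when it is done.

Besides the shell and the picture viewer there is one more tool, called after "Emit:" as name(argument=value, ...) on one line, values as JSON. apply_moves: Moves the arm, as the interface text tells. Its arguments: {"type":"object","properties":{"increments":{"type":"array","items":{"type":"array"}},"newtons":{"type":"number"}},"required":["increments"]}

```bash
mkdir -p pics; cat > h.py <<'E'
import numpy as np, cv2
from cell import ctrl
from scipy.spatial.transform import Rotation as Ro
def cap(n):
    s=ctrl.get_state(); c=ctrl.capture(n)
    if n=="wrist":
        q=s["tool_rot"]; T=np.eye(4); T[:3,:3]=Ro.from_quat([q[1],q[2],q[3],q[0]]).as_matrix(); T[:3,3]=s["eef_pos"]
        W=T@np.array(c["tool_from_camera"])
    else:
        W=np.eye(4); R=np.array(c["R"]); W[:3,:3]=R.T; W[:3,3]=-R.T@np.array(c["t"])
    c["W"]=W; return c
def cloud(c):
    h,w=c["depth"].shape
    v,u=np.mgrid[:h,:w]
    p=cv2.undistortPoints(np.stack([u,v],-1).reshape(-1,1,2).astype(np.float64),np.array(c["K"]),np.array(c["distortion"])).reshape(h,w,2)
    d=c["depth"][...,None]
    P=np.concatenate([p*d,d],-1)
    P=P@c["W"][:3,:3].T+c["W"][:3,3]
    P[c["depth"]<=0]=np.nan
    return P
E
python3 - <<'E'
from h import *
for n in("top","side"):
    c=cap(n); cv2.imwrite(f"pics/{n}0.png",c["img"]); P=cloud(c); np.savez(f"{n}0.npz",P=P,img=c["img"],W=c["W"])
    print(n,c["W"].round(3).tolist())
    hsv=cv2.cvtColor(c["img"],cv2.COLOR_BGR2HSV)
    m=(((hsv[...,0]<6)|(hsv[...,0]>174))&(hsv[...,1]>150)&(hsv[...,2]>80)).astype(np.uint8)
    k,l,st,ce=cv2.connectedComponentsWithStats(m)
    for i in range(1,k):
        if st[i,4]>15: print(st[i],ce[i].round(1),np.nanmedian(P[l==i],0).round(4))
s=ctrl.get_state();print(s["clock"],s["eef_pos"],s["tool_rot"],s["opening"])
E
```

```text
top [[0.015, -0.979, 0.204, 0.33], [-1.0, -0.014, 0.006, 0.067], [-0.003, -0.204, -0.979, 1.242], [0.0, 0.0, 0.0, 1.0]]
[181 162  12  13  83] [186.8 167.9] [0.6333 0.2442 0.0474]
[205 171  11  14  86] [210.3 177. ] [0.6099 0.1838 0.0476]
[229 180  11  13  83] [233.9 186. ] [0.588  0.1226 0.0482]
[253 190  11  14  86] [257.9 195.6] [0.5648 0.0616 0.0476]
side [[-0.994, -0.098, 0.057, 0.499], [-0.112, 0.768, -0.631, 0.962], [0.018, -0.633, -0.774, 1.185], [0.0, 0.0, 0.0, 1.0]]
[283 123   3  25  33] [284.  133.8] [ 0.5194 -0.1317  0.1308]
[257 195  13  10  63] [263.  199.5] [0.5611 0.0641 0.0469]
[247 211  13   9  68] [252.8 215.1] [0.585  0.1261 0.0478]
[236 227  13  10  73] [242.  231.6] [0.6079 0.1856 0.0467]
[225 244  13  11  78] [230.8 248.9] [0.6305 0.2461 0.0478]
0.1 [ 0.21840939 -0.63800333  0.23012225] [-9.77644557e-04  9.86434931e-01  1.64149800e-01 -1.17687244e-04] 0.08542681573497381
```

View pics/top0.png

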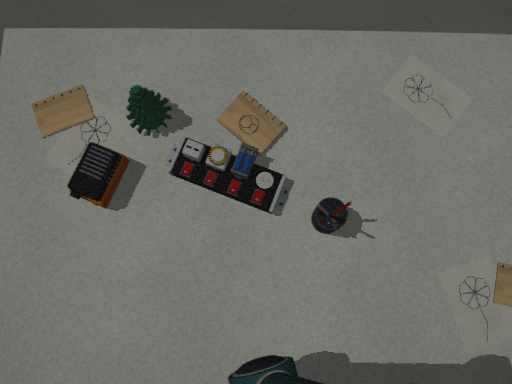

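View pics/side0.png

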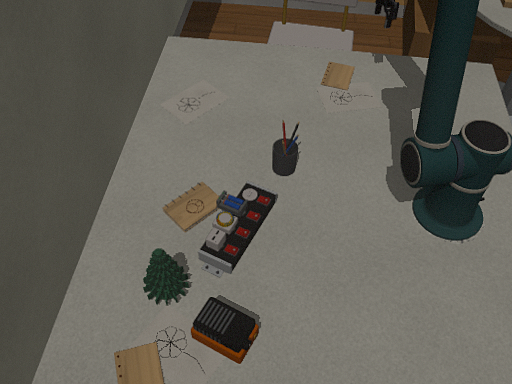

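The side view has the robot base at upper right. In the top view the switches are at (187,168), (210,177), (234,186) and (258,196). The charger with the blue cells is at (244,160), third from the left, behind the switch at (234,186), so the target is switch2. The switch spacing measures 65 mm, as it should, with the pivot at about (0.586, 0.124) and a unit yaw of about -20.5°. I'll turn the jaws across the unit, shut them and travel above the pencils.

Emit:
apply_moves(increments=[[[0,0,-10.1],[0,0,0],-1],[[0,0,-10.1],[0,0,0],-1],[[0,0,-10.1],[0,0,0],-1],[[0,0,-10.1],[0,0,0],-1],[[0,0,-10.1],[0,0,0],-1],[[0,0,0],[0.058,0.004,0],-1],[[0,0,0],[0.058,0.004,0],-1],[[0,0,0],[0.058,0.004,0],-1],[[0,0,0],[0.058,0.004,0],-1],[[0,0,0],[0.058,0.004,0],-1]], newtons=20)

```text
clock: 1.35
eef_pos: [0.3396, -0.3722, 0.2308]
tool_rot: [-0.0, 0.822, 0.569, 0.0]
wrist_force: [0.7, 0.4, 0.8]
opening: 0.0003
```

Emit:
apply_moves(increments=[[[0,0,0],[0.058,0.004,0],-1],[[0,0,0],[0.058,0.004,0],-1],[[0,0,0],[0.058,0.004,0],-1],[[0,0,0],[0.058,0.004,0],-1],[[0,0,0],[0.058,0.004,0],-1],[[0,0,0],[0.058,0.004,0],-1],[[0,0,0],[0.058,0.004,0],-1],[[0,0,0],[0.058,0.004,0],-1],[[0,0,0],[0.058,0.004,0],-1],[[0,0,0],[0,0,0],-1]])

```text
clock: 2.6
eef_pos: [0.5574, 0.1052, 0.2306]
tool_rot: [-0.001, 0.821, 0.571, -0.0]
wrist_force: [-0.9, -0.4, 0.7]
opening: -0.0002
```

```bash
python3 - <<'E'
from h import *
c=cap("wrist"); cv2.imwrite("pics/w1.png",c["img"]); P=cloud(c)
np.set_printoptions(suppress=True)
hsv=cv2.cvtColor(c["img"],cv2.COLOR_BGR2HSV)
m=(((hsv[...,0]<6)|(hsv[...,0]>174))&(hsv[...,1]>150)&(hsv[...,2]>60)).astype(np.uint8)
k,l,st,ce=cv2.connectedComponentsWithStats(m)
for i in range(1,k):
    if st[i,4]>40: print(st[i],ce[i].round(1),np.nanmean(P[l==i],0).round(4),np.nanmin(P[l==i],0).round(4),np.nanmax(P[l==i],0).round(4))
s=ctrl.get_state();print(s["clock"],s["eef_pos"],s["tool_rot"],s["opening"],s["wrist_force"],c["W"].round(3))
E
```

```text
[259   0  34  25 773] [276.2  11.8] [0.6294 0.2429 0.0476] [0.6111 0.2284 0.0411] [0.6471 0.2587 0.0542]
[258  71  33  23 705] [274.6  82. ] [0.6066 0.1828 0.0477] [0.5879 0.1677 0.0399] [0.624  0.1979 0.0541]
[257 137  32  21 580] [273.  146.6] [0.5837 0.1224 0.0479] [0.5648 0.107  0.0408] [0.6016 0.1372 0.054 ]
[257 195  29  21 530] [271.3 204.2] [0.5607 0.0624 0.0479] [0.5426 0.0469 0.0408] [0.5784 0.0778 0.0539]
2.65 [0.55658929 0.10327033 0.23043178] [-0.00028847  0.82118386  0.57066306 -0.00081765] -9.11461460777074e-05 [ 0.71745548 -1.19965131  0.94527457] [[ 0.938 -0.328 -0.112  0.586]
 [-0.346 -0.889 -0.301  0.183]
 [-0.001  0.321 -0.947  0.373]
 [ 0.     0.     0.     1.   ]]
```

View pics/w1.png

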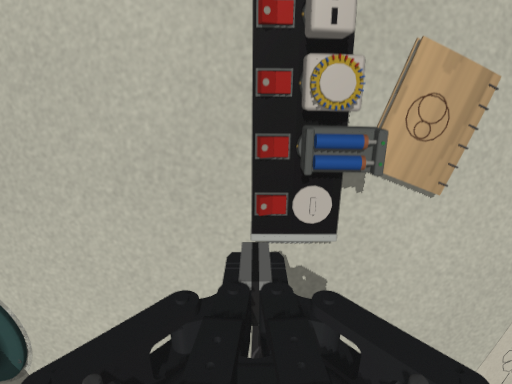

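The wrist view shows the third rocker at (273,147), in front of the blue cells, with its dot on the robot side at (263,147). The shut fingertips look about 16 mm thick, and the unit's axes match the tool's. I'll go over the dot at about (0.572, 0.128), descend part way and check.

Emit:
apply_moves(increments=[[[0,0,0],[0.015,0.003,0],-1],[[0,0,0],[0.014,0.003,0],-1],[[0,0,0],[0,0,0.04],-1],[[0,0,0],[0,0,0.04],-1],[[0,0,0],[0,0,0.04],-1],[[0,0,0],[0,0,0.02],-1],[[0,0,0],[0,0,0],-1],[[0,0,0],[0,0,0],-1]])

```text
clock: 3.65
eef_pos: [0.5741, 0.1269, 0.093]
tool_rot: [0.001, 0.822, 0.569, 0.001]
wrist_force: [-0.0, -0.6, 0.5]
opening: -0.0001
```

```bash
python3 - <<'E'
from h import *
np.set_printoptions(suppress=True)
im=[]
c=cap("wrist"); P=cloud(c)
hsv=cv2.cvtColor(c["img"],cv2.COLOR_BGR2HSV)
m=(((hsv[...,0]<6)|(hsv[...,0]>174))&(hsv[...,1]>150)&(hsv[...,2]>60)).astype(np.uint8)
k,l,st,ce=cv2.connectedComponentsWithStats(m)
for i in range(1,k):
    if st[i,4]>40: print(st[i],np.nanmean(P[l==i],0).round(4),np.nanmin(P[l==i],0).round(4),np.nanmax(P[l==i],0).round(4))
E2=[cap("side")["img"][160:280,200:320],c["img"][60:300,150:390]]
cv2.imwrite("pics/c2.png",np.hstack([cv2.resize(x,(400,400),interpolation=cv2.INTER_CUBIC) for x in E2]))
S=[ctrl.get_state() for _ in range(1)]
s=S[0];print(s["clock"],s["eef_pos"],s["tool_rot"],s["wrist_force"])
E
```

```text
[ 244    0   60   24 1355] [0.6277 0.2393 0.0477] [0.6108 0.2293 0.0413] [0.6447 0.2517 0.0539]
[ 245  103   56   38 1916] [0.6069 0.1839 0.0479] [0.5878 0.1677 0.0411] [0.6253 0.1993 0.0542]
[ 246  205   50   36 1536] [0.5841 0.1241 0.0479] [0.5654 0.1077 0.0417] [0.602  0.1384 0.054 ]
3.75 [0.57437819 0.12704444 0.09354448] [0.00080568 0.82220625 0.5691863  0.00178445] [-0.54648902  0.03483447 -0.78882989]
```

View pics/c2.png

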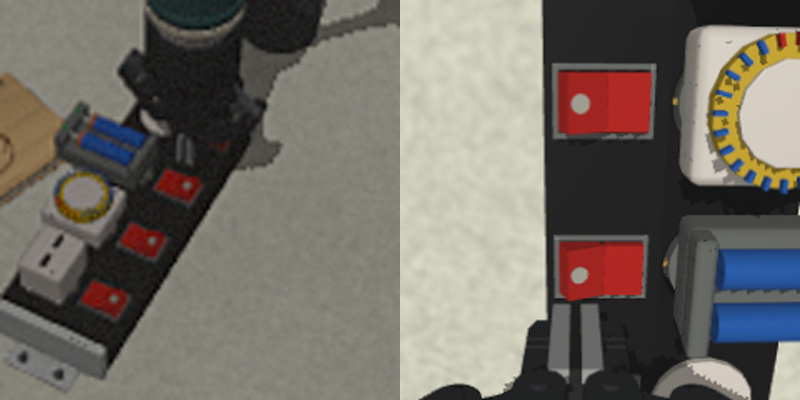

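The near view confirms switch2's pivot at about (0.5845, 0.124), with the fingertips right at its dotted half, 11 mm from the pivot. I'll shift 4 mm outward and descend, with small steps near contact.

Emit:
apply_moves(increments=[[[0,0,0],[0,-0.004,0],-1],[[0,0,0],[0,0,0.015],-1],[[0,0,0],[0,0,0.015],-1],[[0,0,0],[0,0,0.005],-1],[[0,0,0],[0,0,0],-1],[[0,0,0],[0,0,0],-1]])

```text
clock: 4.5
eef_pos: [0.5692, 0.1282, 0.0564]
tool_rot: [0.0, 0.822, 0.569, 0.0]
wrist_force: [0.2, 0.0, -0.2]
opening: -0.0001
```

Emit:
apply_moves(increments=[[[0,0,0],[0,0,0.002],-1],[[0,0,0],[0,0,0.002],-1],[[0,0,0],[0,0,0.001],-1],[[0,0,0],[0,0,0],-1]])

```text
clock: 5.0
eef_pos: [0.5686, 0.1284, 0.0514]
tool_rot: [-0.0, 0.822, 0.569, -0.0]
wrist_force: [-1.4, 1.2, 3.3]
opening: -0.0003
```

Emit:
apply_moves(increments=[[[0,0,0],[0,0,0.001],-1],[[0,0,0],[0,0,0.001],-1],[[0,0,0],[0,0,0],-1]])

```text
clock: 5.38
eef_pos: [0.5688, 0.128, 0.049]
tool_rot: [0.0, 0.822, 0.569, -0.0]
wrist_force: [0.0, -0.1, 0.1]
opening: 0.0001
```

Emit:
apply_moves(increments=[[[0,0,0],[0,0,0.001],-1],[[0,0,0],[0,0,0],-1]])

```text
clock: 5.62
eef_pos: [0.5688, 0.1281, 0.0481]
tool_rot: [0.0, 0.822, 0.569, -0.0]
wrist_force: [1.3, 0.4, 0.1]
opening: 0.0002
```

The force dropped to zero, so it snapped over. I'll press lightly onto the seated face to be sure it went fully over, then draw back.

Emit:
apply_moves(increments=[[[0,0,0],[0,0,0.001],-1],[[0,0,0],[0,0,0.0007],-1],[[0,0,0],[0,0,0],-1]])

```text
clock: 6.0
eef_pos: [0.5689, 0.1282, 0.0466]
tool_rot: [0.0, 0.822, 0.569, 0.0]
wrist_force: [-1.6, 0.6, 0.1]
opening: -0.0001
```

Emit:
apply_moves(increments=[[[0,0,0],[0,0,-0.01],-1],[[0,0,0],[0,0,-0.04],-1],[[0,0,0],[0,0,-0.05],-1],[[0,0,0],[-0.05,0,-0.05],-1],[[0,0,0],[-0.05,0,0],-1],[[0,0,0],[0,0,0],-1],[[0,0,0],[0,0,0],-1]])

```text
clock: 6.88
eef_pos: [0.5358, 0.0401, 0.1911]
tool_rot: [-0.0, 0.822, 0.569, 0.0]
wrist_force: [-0.1, -0.3, 0.0]
opening: -0.0001
```

```bash
python3 - <<'E'
from h import *
np.set_printoptions(suppress=True)
c=cap("wrist"); P=cloud(c)
cv2.imwrite("pics/w3.png",cv2.resize(c["img"][0:240,150:390],(580,580),interpolation=cv2.INTER_CUBIC))
hsv=cv2.cvtColor(c["img"],cv2.COLOR_BGR2HSV)
m=(((hsv[...,0]<6)|(hsv[...,0]>174))&(hsv[...,1]>150)&(hsv[...,2]>60)).astype(np.uint8)
k,l,st,ce=cv2.connectedComponentsWithStats(m)
ux=np.array([.9375,-.348])
for i in range(1,k):
    if st[i,4]>200:
        Q=P[l==i]; e=(Q[:,:2]-np.nanmean(Q[:,:2],0))@ux
        print(np.nanmean(Q,0).round(4),"z robot side",np.nanmedian(Q[(e<-.009)&(e>-.014),2]).round(4),"socket side",np.nanmedian(Q[(e>.009)&(e<.014),2]).round(4))
t=cap("top"); P=cloud(t); o=np.load("top0.npz"); d=np.abs(P-o["P"])[...,2]; d[P[...,2]>.3]=0
ok=d>.02; print("changed px", ok.sum()); 
s=ctrl.get_state();print(s["clock"],s["eef_pos"],s["wrist_force"])
E
```

```text
[0.6036 0.1764 0.0479] z robot side 0.0512 socket side 0.0465
[0.5834 0.1231 0.0483] z robot side 0.0468 socket side 0.0517
[0.5608 0.0628 0.048 ] z robot side 0.0517 socket side 0.0468
changed px 316
6.975 [0.53581265 0.04082721 0.19055644] [-0.25326681 -0.041087    0.45504116]
```

View pics/w3.png

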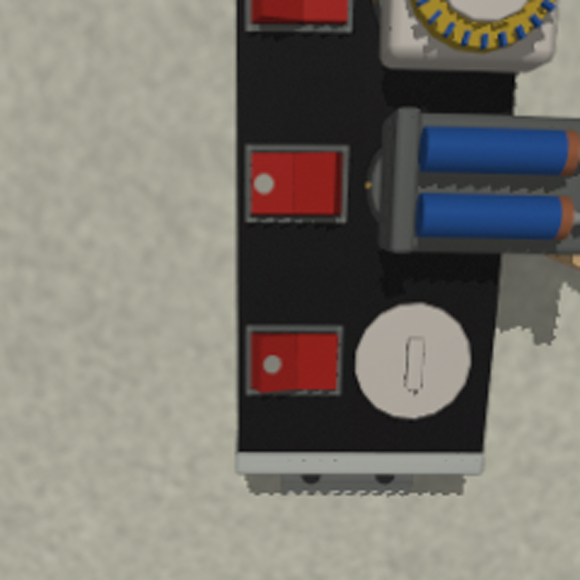

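The picture shows switch2, at (295,183) in front of the blue cells, tilted the other way: its dotted end is at 46.8 mm and its socket end at 51.7 mm. Switches 1 and 3 are still on, at about 51.5 mm and 46.7 mm. The arm is clear, so I'm handing in.

```bash
python3 -c "
from cell import ctrl
print(ctrl.finish_job())"
```

```text
the job is handed in; nothing more can be done
None
```

The battery charger is in the third socket from the left. I pressed the dotted end of switch2 with the shut fingertips until it snapped over, then drew back and handed the job in at about 7 s. The highest force I read was about 3.3 N, between steps.

**Switches:** After I drew back, the wrist depth picture put switch2's dotted end at 46.8 mm and its socket end at 51.7 mm, which is fully off. Switches 1 and 3 measured still on. Switch0 was out of the frame in that last view, so I did not re-measure it, but the arm never came near it.

**Surroundings:** The arm was clear, with wrist force near zero. A before/after top depth comparison flagged 316 changed pixels. I did not look into where they were; the moved arm and its outline are the likely cause, so I did not separately confirm that the loose objects stayed put. No force reading suggested contact with any of them.

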